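# Shut off and bleed the live station of an air manifold

### The arm

A 6-joint arm with a two-finger parallel gripper is mounted at the origin on a cart in front of the work surface, level with it; the furniture and walls round the work are solid. World frame = base frame: x ahead of the robot, y to its left, z up, the work surface at z = 0. Lengths are in m, angles in rad, forces in N, time in s.
With the tool pointing down it reaches from about 0.35 to 0.775 m from the base axis. Payload 5.5 kg.
Tool frame: the origin (TCP) lies at the very end of the fingers, on their centre line; the grasp point (between the pads) lies 19 mm behind it; z points along the fingers, x is the direction in which the jaws open and shut, and the axes are right-handed (so a half turn about z gives the same grasp; the last joint's range is limited). The gripper opens to 85 mm and grips with 20 to 120 N. Pads are 22 mm wide; open, the fingers measure 114 mm over their backs; the gripper's body (76 mm by 85 mm) begins 54 mm behind the grasp point. The pads swing forward as they close: fully open they stand 13 mm farther back than shut.
Start: joints at [-1.36, 0.313, 0.046, 1.304, 0, 1.431], TCP at [0.198, -0.54, 0.231] pointing down, gripper open.
Joint ranges: [-2.76, 2.76], [-0.86, 1.69], [-1.03, 1.26], [-2.2, 2.34], [-1.47, 1.5], [-3.14, 3.14]. Speed limits (rad/s): [2.57, 2.57, 3.14, 3.14, 3.14, 3.14].

### API

Orientations are given as a unit quaternion [w, x, y, z].
In Python, from workcell import env gives the robot as it stands.
- The arm moves only by the shell command python3 -m inch 'ROWS' [FORCE]. ROWS is JSON, a list of rows, each a list of 7 numbers: the turn, a rotation vector about the tool's x, y, z each as a share of 8 degrees, from -1 to 1, then the shift along the tool's x, y, z each as a share of 0.05 m, from -1 to 1, then the closure, from 0 (fully open) to 1 (shut). A call has 1 to 12 rows; each row shifts and turns the commanded pose from where the row before left it, along the tool's axes as they then stand; what a row does not reach is not made up. A row lasts 1/10 s, in which the tool goes at most 50 mm and 8.59 degrees, less where a joint would pass 70% of its speed; a pose out of reach is approached as far as the arm can. A call with a number of a shift or a turn outside -1 to 1 is refused whole. A call with a gripper value outside its range is refused whole. The fingers move at their own pace and stop on an object; FORCE is the grip in N (left out, the last holds). Time passes only in rows, so rows that do not move let the fingers close. It gives the time, the measured TCP pose, the force and the opening at its end, in the units of the state.
- env.get_state(): the state, without advancing time (a new reading comes with each control period).
- env.read_camera(name): name is "scene" or "top" or "wrist"; returns the picture (480x640x3 uint8, red, green, blue); there is no depth.
- env.calibration(name): a dict with "fx", "fy", "cx", "cy" (pixels), "rvec" (rotation vector, rad) and "tvec" (3), from world to camera coordinates, as OpenCV has them; the wrist camera has in their place "hand_eye" (4x4, takes a point from camera to tool coordinates, whose origin is the TCP and whose axes are the tool frame's). Camera axes: x right, y down, z forward; pixel columns grow to the right and rows downward; lengths in m; the calibration is good to about 2 mm. A picture is of the moment at which its call begins: read the wrist's pose just before it. calibration takes no time and is no camera call.
- env.hand_in(): hands the job in, once; it reports no verdict.
The state is a dict: "clock": time; "joint_pos": joint angles; "qvel": joint speeds; "tau": joint torques, N m; "tcp_pos": TCP position; "orientation": TCP orientation; "wrist_force": force on the tool from outside, world axes, zero at the start; "ft_torque": the same for the moment, N m; "finger_gap": finger opening in m.
Only numpy, scipy, OpenCV 4.12 (cv2) and the standard library are available. Lean on these libraries where they do the work, as an engineer would, in place of code of your own. Each camera call takes 0.05 s, during which the arm holds its last target.

### The job

The three-station air manifold on its stand on the bench has two stations already shut off and bled; one is still live: its black thumb slide is at the end nearest you, its bleed plunger stands higher in its round guard well and its gauge needle is off the zero mark where the other two point. Make that station safe: with a fingertip push its slide away from you until it is fully shut, and only then reach into its well and press the sunken plunger fully home, where it stays by itself. Only push and press, do not grip or lift anything, and leave the other two stations and the loose parts round the manifold as they are.

Things in the scene. Friction and masses are not known exactly. Their poses are not given: they have to be found in the camera images.
- well_1 (a point): Station 1: centre of the mouth of its round guard well, level with the valve body's flat top, 141 mm above the bench (x: from the operator's end of the station to its gauge, z up). Well 45 mm in diameter, floor 33 mm below this point. The gauge begins 43 mm behind the point (+x) and rises 24 mm above it.
- plunger_1 (a point): Station 1: top centre of the grey bleed plunger's flat cap, 26 mm in diameter, on the axis of the well: 18 mm below the well's mouth when up (live), 25 mm below it when fully home.
- thumb_1 (a point): Station 1: top centre of the upright black thumb piece of its shut-off slide: 10 mm along x, 22 mm along y, 20 mm tall (axes as the well). The flat bed it runs on lies 21 mm below this point, the thumb piece's own 20 mm long foot flange 15.5 mm below. Its centre is 82 mm before the well's centre (-x) when fully open, 52 mm when fully shut.
- slide_1 (a joint): Shut-off slide of station 1, in m: 0 = fully open (towards the operator), 0.030 = fully shut (away from the operator, towards the well, +x). About 4 N moves it; it stays where it is left.
- bleed_1 (a joint): Bleed plunger of station 1, in m: 0 = up (live), 0.007 = fully home (bled), pressed straight down. About 6 N moves it; it has no spring and stays where it is left. The gauge needle falls with it to the zero mark at lower left.
- well_2 (a point): Station 2: centre of the mouth of its round guard well, level with the valve body's flat top, 141 mm above the bench (x: from the operator's end of the station to its gauge, z up). Well 45 mm in diameter, floor 33 mm below this point. The gauge begins 43 mm behind the point (+x) and rises 24 mm above it.
- plunger_2 (a point): Station 2: top centre of the grey bleed plunger's flat cap, 26 mm in diameter, on the axis of the well: 18 mm below the well's mouth when up (live), 25 mm below it when fully home.
- thumb_2 (a point): Station 2: top centre of the upright black thumb piece of its shut-off slide: 10 mm along x, 22 mm along y, 20 mm tall (axes as the well). The flat bed it runs on lies 21 mm below this point, the thumb piece's own 20 mm long foot flange 15.5 mm below. Its centre is 82 mm before the well's centre (-x) when fully open, 52 mm when fully shut.
- slide_2 (a joint): Shut-off slide of station 2, in m: 0 = fully open (towards the operator), 0.030 = fully shut (away from the operator, towards the well, +x). About 4 N moves it; it stays where it is left.
- bleed_2 (a joint): Bleed plunger of station 2, in m: 0 = up (live), 0.007 = fully home (bled), pressed straight down. About 6 N moves it; it has no spring and stays where it is left. The gauge needle falls with it to the zero mark at lower left.
- well_3 (a point): Station 3: centre of the mouth of its round guard well, level with the valve body's flat top, 141 mm above the bench (x: from the operator's end of the station to its gauge, z up). Well 45 mm in diameter, floor 33 mm below this point. The gauge begins 43 mm behind the point (+x) and rises 24 mm above it.
- plunger_3 (a point): Station 3: top centre of the grey bleed plunger's flat cap, 26 mm in diameter, on the axis of the well: 18 mm below the well's mouth when up (live), 25 mm below it when fully home.
- thumb_3 (a point): Station 3: top centre of the upright black thumb piece of its shut-off slide: 10 mm along x, 22 mm along y, 20 mm tall (axes as the well). The flat bed it runs on lies 21 mm below this point, the thumb piece's own 20 mm long foot flange 15.5 mm below. Its centre is 82 mm before the well's centre (-x) when fully open, 52 mm when fully shut.
- slide_3 (a joint): Shut-off slide of station 3, in m: 0 = fully open (towards the operator), 0.030 = fully shut (away from the operator, towards the well, +x). About 4 N moves it; it stays where it is left.
- bleed_3 (a joint): Bleed plunger of station 3, in m: 0 = up (live), 0.007 = fully home (bled), pressed straight down. About 6 N moves it; it has no spring and stays where it is left. The gauge needle falls with it to the zero mark at lower left.
- manifold: Stand of the air manifold, screwed to the bench: a dark plate, 200 mm (x) by 216 mm (y), its top 92 mm above the bench, on four profile legs; origin under its middle on the bench, x away from the operator. Three alike aluminium stations, each 61 mm wide, stand on it side by side, 64 mm apart along y; their order varies, and just one is live.
- spare_connector_a: Loose dark grey round connector, 25 mm wide, 32 mm high, standing on the manifold's left (origin under it). To be left alone.
- spare_connector_b: A second such connector, standing close by. To be left alone.
- test_plug: Loose brass plug, 22 mm wide, 32 mm high, standing on the manifold's right (origin under it). To be left alone.
- grease_tin: Loose flat round tin, 54 mm wide, 24 mm high, behind the manifold (origin under it). To be left alone.

How it is judged:
On the way, in this order (a step that is already met when the one before it is completed fails the run):
1. the live station's slide is fully shut (value of joint slide_1 above 0.0275 m), for 0.2 s.
2. after that, its bleed plunger is pressed fully home (value of joint bleed_1 above 0.006 m), for 0.2 s.
At the end, for the whole second after the job is handed in: The live station's slide is within 2.5 mm of its shut stop and its bleed plunger within 1 mm of fully home; the other two stations are still shut (slides beyond 26 mm) and bled (plungers beyond 5 mm), and the four loose parts stand within 20 mm of where they stood (value of joint slide_1 above 0.0275 m and value of joint bleed_1 above 0.006 m and not (value of joint any of slide_2, slide_3 below 0.026 m or value of joint any of bleed_2, bleed_3 below 0.005 m) and distance of each of spare_connector_a, spare_connector_b, test_plug, grease_tin from where it was at the start of the episode below 0.02 m); the robot touches nothing.
It fails at once if another station is opened or its plunger raised (value of joint any of slide_2, slide_3 below 0.026 m or value of joint any of bleed_2, bleed_3 below 0.005 m).
It fails at once if the bleed plunger is pressed before the slide is shut (value of joint bleed_1 above 0.006 m and value of joint slide_1 below 0.026 m).
It fails at once if a loose part is lifted, carried or knocked away (distance of any of spare_connector_a, spare_connector_b, test_plug, grease_tin from where it was at the start of the episode above 0.02 m).
It also fails if it takes over 40 s, if anything falls off the work surface, if the arm or the gripper's body presses on something with over 40 N, if the wrist force passes 120 N, or if a joint passes its speed limit or range.

## Working session

There is one attempt and no reset: what is moved stays moved. The work goes in short steps, Python scripts to look and compute and a shell command to move; the robot and the scene stay as the last step left them, time stands still between calls to the robot, and variables do not carry over. Pictures are saved under pics/ and viewed, and the job is handed in when it is done.

```bash
ls; mkdir -p pics; python3 - <<'E'
from workcell import env
import cv2
s=env.get_state();print(s)
for n in ("scene","top"):
    im=env.read_camera(n);cv2.imwrite(f"pics/{n}0.png",im[:,:,::-1]);print(n,env.calibration(n))
print(env.calibration("wrist"))
E
```

```text
pics
{'clock': 0.0, 'joint_pos': array([-1.35959219e+00,  3.13996961e-01,  4.50009279e-02,  1.30358590e+00,
        2.41562364e-05,  1.43119570e+00]), 'qvel': array([ 3.51382460e-04, -5.37569674e-05, -1.27428372e-03, -8.28361887e-04,
       -7.30792636e-04, -1.77958492e-06]), 'tau': array([ 2.36393746e-03, -4.80626321e+01,  2.98532599e+01,  1.95713982e-02,
        1.48966856e-04, -4.84803984e-07]), 'tcp_pos': array([ 0.19749397, -0.53949452,  0.23041979]), 'orientation': array([-6.17144775e-04,  8.19650102e-01, -5.72863783e-01, -6.45268732e-04]), 'wrist_force': array([1.06285704, 0.6048387 , 0.32900412]), 'ft_torque': array([-0.01255154, -0.00136512,  0.00806145]), 'finger_gap': 0.08555506741797073}
scene {'fx': 522.1580625874657, 'fy': 522.1580625874657, 'cx': 320.30040012782774, 'cy': 232.73080405267797, 'rvec': array([ 1.14790735, -2.44605875,  0.90390927]), 'tvec': array([0.44839665, 0.36511562, 0.70710077])}
top {'fx': 490.531684157053, 'fy': 490.531684157053, 'cx': 320.40192460961345, 'cy': 244.55845807165602, 'rvec': array([ 2.09993174, -2.12813573,  0.21823598]), 'tvec': array([0.10865035, 0.61271741, 0.88889126])}
{'fx': 404.6375130685784, 'fy': 404.6375130685784, 'cx': 315.60566113744903, 'cy': 236.56299200528048, 'hand_eye': array([[ 9.99999985e-01, -1.12486672e-04,  1.29826370e-04,
        -6.62961642e-04],
       [ 6.50001644e-05,  9.47362696e-01,  3.20162331e-01,
        -8.18999068e-02],
       [-1.59006655e-04, -3.20162318e-01,  9.47362689e-01,
        -1.43608761e-01],
       [ 0.00000000e+00,  0.00000000e+00,  0.00000000e+00,
         1.00000000e+00]])}
```

View pics/scene0.png

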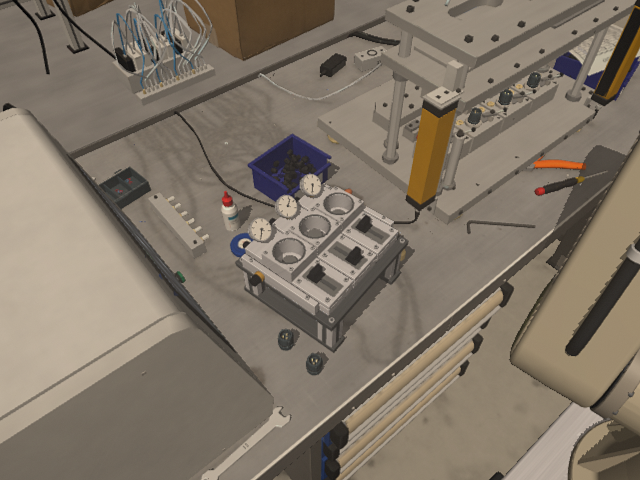

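View pics/top0.png

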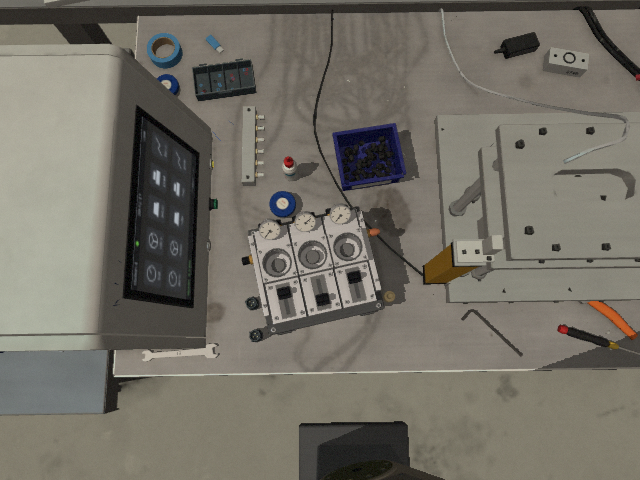

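The top view shows three stations. The middle one's thumb, at about (322,299), sits nearer the operator than its neighbours at (284,292) and (353,276). I'll zoom in on it.

```bash
python3 - <<'E'
import cv2
a=cv2.imread("pics/top0.png")[195:345,235:395];cv2.imwrite("pics/topz.png",cv2.resize(a,None,fx=4,fy=4,interpolation=cv2.INTER_CUBIC)[:600])
a=cv2.imread("pics/scene0.png")[165:315,230:410];cv2.imwrite("pics/scenez.png",cv2.resize(a,None,fx=4,fy=4,interpolation=cv2.INTER_CUBIC)[:600])
E
```

```text
(no output)
```

View pics/topz.png

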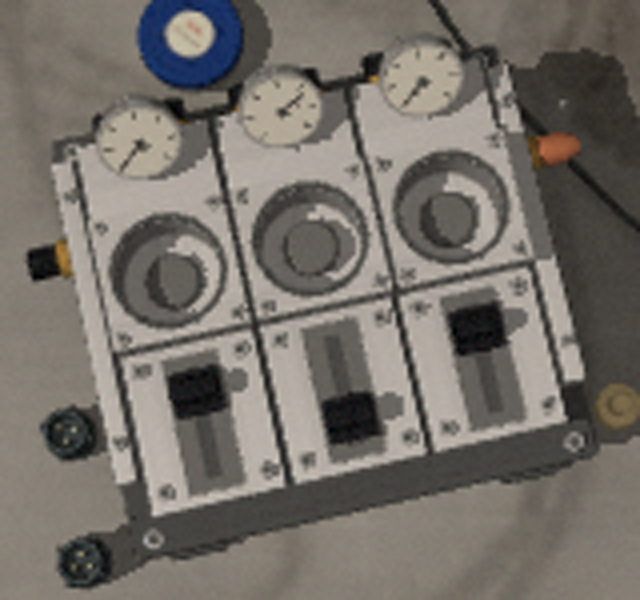

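View pics/scenez.png

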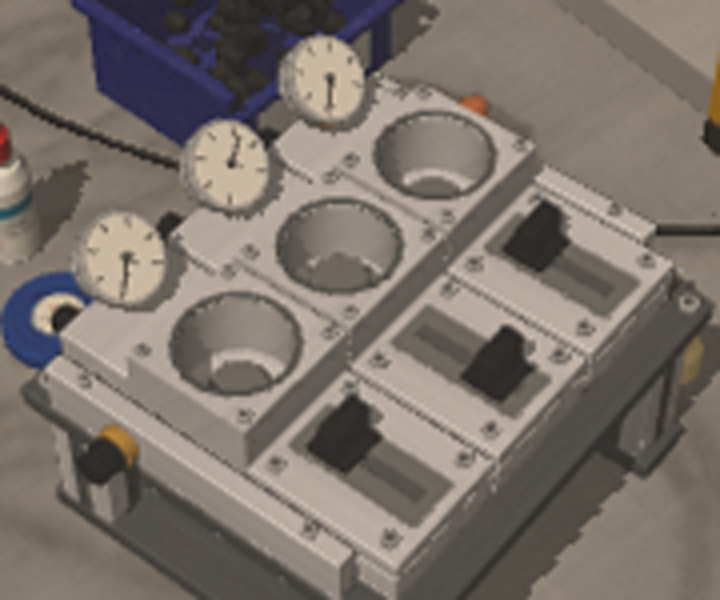

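The middle station is the live one. Its thumb is nearest me, its needle points up-right, and its cap sits higher in the well. Next I'll triangulate the well mouths, whose centres I read from the zooms, and the thumb.

```bash
cat > h.py <<'E'
import numpy as np,cv2
from workcell import env
def cam(n):
    c=env.calibration(n);K=np.array([[c['fx'],0,c['cx']],[0,c['fy'],c['cy']],[0,0,1]])
    if 'rvec' in c: return K,cv2.Rodrigues(c['rvec'])[0],np.array(c['tvec']).reshape(3,1)
    from scipy.spatial.transform import Rotation as R
    s=env.get_state();q=s['orientation'];T=np.eye(4);T[:3,:3]=R.from_quat([q[1],q[2],q[3],q[0]]).as_matrix();T[:3,3]=s['tcp_pos']
    W=np.linalg.inv(T@c['hand_eye']);return K,W[:3,:3],W[:3,3:]
def tri(obs):
    P=[];b=[]
    for (K,R,t),uv in obs:
        M=K@np.hstack([R,t]);
        for i in (0,1): P.append(M[i]-uv[i]*M[2])
    A=np.array(P);A/=np.linalg.norm(A[:,:3],axis=1)[:,None]
    x=np.linalg.lstsq(A[:,:3],-A[:,3],rcond=None)[0];return x
def plane(c,uv,z):
    K,R,t=c;d=R.T@np.linalg.inv(K)@np.array([uv[0],uv[1],1.]);o=(-R.T@t).ravel();return o+d*(z-o[2])/d[2]
def proj(c,X):
    K,R,t=c;p=K@(R@np.array(X).reshape(3,1)+t);return (p[:2]/p[2]).ravel()
E
python3 - <<'E'
from h import *
np.set_printoptions(precision=4,suppress=True)
t=cam("top");s=cam("scene")
tz=lambda u,v:(u/4+235-.4,v/4+195-.4); sz=lambda u,v:(u/4+230-.4,v/4+165-.4)
for n,a,b in [("L",(168,270),(236,343)),("M",(311,239),(339,246)),("R",(452,207),(435,156))]:
    X=tri([(t,tz(*a)),(s,sz(*b))]);print(n,X,proj(t,X)-tz(*a),proj(s,X)-sz(*b),plane(t,tz(*a),.141),plane(s,sz(*b),.141))
for n,u in [("thM",(349,415)),("thL",(195,388)),("thR",(476,325))]: print(n,plane(t,tz(*u),.13))
E
```

```text
L [0.5663 0.1775 0.1427] [0.3898 0.4303] [-0.6439 -0.1498] [0.5673 0.1784 0.141 ] [0.5665 0.1762 0.141 ]
M [0.5797 0.1147 0.1418] [0.2599 0.2954] [-0.4222 -0.0939] [0.5804 0.1151 0.141 ] [0.5797 0.1138 0.141 ]
R [0.5933 0.0519 0.1413] [0.3168 0.3681] [-0.5044 -0.1081] [0.594  0.0524 0.141 ] [0.5928 0.0512 0.141 ]
thM [0.5034 0.0994 0.13  ]
thL [0.5162 0.1672 0.13  ]
thR [0.5426 0.0424 0.13  ]
```

Well heights triangulate to 0.141–0.143 m, which agrees with the text. The station yaw is about 12°. I'll turn the tool so the jaws lie along station y and close the gripper.

```bash
python3 -m inch '[[0,0,-1,0,0,0,1],[0,0,-1,0,0,0,1],[0,0,-1,0,0,0,1],[0,0,-1,0,0,0,1],[0,0,-1,0,0,0,1],[0,0,-1,0,0,0,1],[0,0,-1,0,0,0,1],[0,0,-1,0,0,0,1],[0,0,-1,0,0,0,1],[0,0,-1,0,0,0,1],[0,0,-1,0,0,0,1]]' 20 && python3 -m inch '[[0,0,-1,0,0,0,1],[0,0,-1,0,0,0,1],[0,0,-1,0,0,0,1],[0,0,-1,0,0,0,1],[0,0,-1,0,0,0,1],[0,0,-1,0,0,0,1],[0,0,-1,0,0,0,1],[0,0,-1,0,0,0,1],[0,0,-1,0,0,0,1],[0,0,-1,0,0,0,1],[0,0,-0.5,0,0,0,1],[0,0,0,0,0,0,1]]'
cat > go.py <<'E'
import sys
from h import *
from scipy.spatial.transform import Rotation as R
np.set_printoptions(precision=4,suppress=True)
s=env.get_state();q=s['orientation'];M=R.from_quat([q[1],q[2],q[3],q[0]]).as_matrix()
print("t",s['clock'],"tcp",s['tcp_pos'],"F",s['wrist_force'],"j",s['joint_pos'],"gap",s['finger_gap'])
print("x ang",np.degrees(np.arctan2(M[1,0],M[0,0])),"z axis",M[:,2])
if len(sys.argv)>3:
    d=np.array(list(map(float,sys.argv[1:4])))-s['tcp_pos'];print("rows (sum of shares)",M.T@d/.05)
E
python3 go.py 0.40 0.085 0.26
```

```text
clock: 1.2
tcp_pos: [0.1975, -0.5397, 0.2307]
orientation: [-0.001, 0.987, 0.16, -0.0]
wrist_force: [-0.2, 0.5, 0.7]
finger_gap: 0.0002
clock: 2.4
tcp_pos: [0.1975, -0.5397, 0.2308]
orientation: [-0.0, 0.629, 0.778, 0.0]
wrist_force: [-0.0, 0.4, -0.8]
finger_gap: 0.0001
t 2.4 tcp [ 0.1975 -0.5397  0.2308] F [-0.0252  0.3979 -0.84  ] j [-1.3596  0.3136  0.0455  1.3036 -0.     -1.5708] gap 6.576283560300507e-05
x ang 102.10312925440782 z axis [-0.0002  0.0009 -1.    ]
rows (sum of shares) [11.3684  6.5792 -0.5727]
```

```bash
python3 -m inch '[[0,0,0,0.65,0.5,0,1],[0,0,0,0.65,0.5,0,1],[0,0,0,0.65,0.5,-0.1,1],[0,0,0,0.65,0.5,-0.1,1],[0,0,0,0.65,0.5,-0.1,1],[0,0,0,0.65,0.5,-0.1,1],[0,0,0,0.7,0.4,-0.1,1],[0,0,0,0.7,0.4,-0.1,1]]' && python3 -m inch '[[0,0,0,0.76,0.34,0,1],[0,0,0,0.76,0.34,0,1],[0,0,0,0.76,0.34,0,1],[0,0,0,0.76,0.34,0,1],[0,0,0,0.76,0.34,0,1],[0,0,0,0.76,0.34,0,1],[0,0,0,0.76,0.34,0,1],[0,0,0,0.76,0.34,0,1],[0,0,0,0,0,0,1],[0,0,0,0,0,0,1]]'
python3 go.py 0.40 0.085 0.26
python3 - <<'E'
from h import *
c=cam("wrist");import pickle;pickle.dump(c,open("w1.pkl","wb"))
cv2.imwrite("pics/w1.png",env.read_camera("wrist")[:,:,::-1])
E
```

```text
clock: 3.2
tcp_pos: [0.328, -0.2394, 0.2614]
orientation: [0.0, 0.63, 0.777, 0.0]
wrist_force: [0.7, 0.3, -0.2]
finger_gap: -0.0004
clock: 4.2
tcp_pos: [0.3967, 0.0855, 0.261]
orientation: [-0.0, 0.628, 0.778, -0.0]
wrist_force: [-0.6, 0.2, 0.6]
finger_gap: -0.0003
t 4.2 tcp [0.3967 0.0855 0.261 ] F [-0.6483  0.2492  0.5616] j [ 0.0143 -0.0231 -0.279   1.3157 -0.0005 -0.1987] gap -0.000272866892482563
x ang 102.20305283933804 z axis [-0.0008 -0.0005 -1.    ]
rows (sum of shares) [-0.0244  0.0615  0.0198]
```

View pics/w1.png

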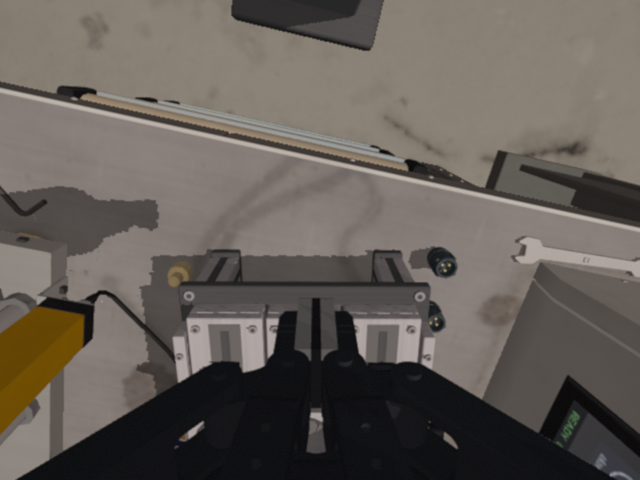

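The wrist view is mostly blocked by the gripper. The fingers show near (318,300), with the plate's front edge at row ~290. For the thumb height I'll use the initial static views, zoomed further.

```bash
python3 - <<'E'
import cv2,numpy as np
a=cv2.imread("pics/top0.png")[280:315,305:345];a=cv2.resize(a,None,fx=10,fy=10,interpolation=cv2.INTER_CUBIC)
b=cv2.imread("pics/scene0.png")[240:275,335:375];b=cv2.resize(b,None,fx=10,fy=10,interpolation=cv2.INTER_CUBIC)
o=np.hstack([a,b]);o=np.clip(255*(o/255.)**.5,0,255).astype('uint8');cv2.imwrite("pics/th.png",o)
E
```

```text
(no output)
```

View pics/th.png

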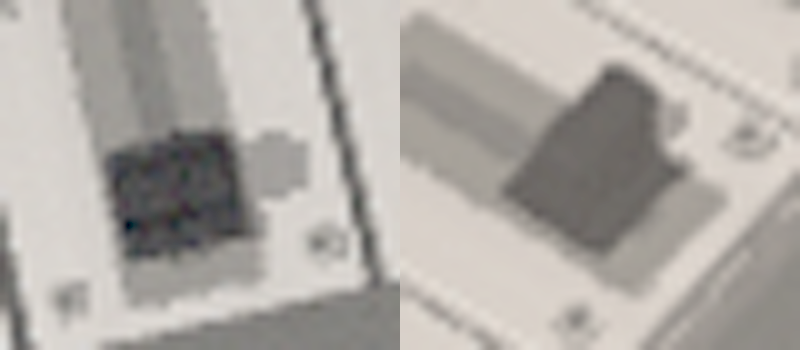

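```bash
python3 - <<'E'
from h import *
np.set_printoptions(precision=4,suppress=True)
t=cam("top");s=cam("scene")
a=(305+17.4-.45,280+17.5-.45);b=(335+19.1-.45,240+12-.45)
X=tri([(t,a),(s,b)]);print(X,proj(t,X)-a,proj(s,X)-b)
u=np.array([.9777,.2102,0]);w=np.array([.5797,.1147,.1415])
for z in (.125,.13,.135,.14):
  p=w-.082*u;p[2]=z;print(z,proj(t,p)-a,proj(s,p)-b)
E
python3 go.py
```

```text
[0.5041 0.0984 0.1365] [0.4723 0.5765] [-0.8184 -0.1665]
0.125 [0.9999 3.768 ] [1.1856 5.8266]
0.13 [1.0135 3.5094] [1.3553 3.8645]
0.135 [1.0272 3.2479] [1.5265 1.884 ]
0.14 [1.041  2.9834] [ 1.6994 -0.1151]
t 4.25 tcp [0.3967 0.0847 0.261 ] F [ 0.5502 -0.3113 -0.3834] j [ 0.0122 -0.0235 -0.2793  1.3158 -0.0005 -0.199 ] gap 0.00041565400153594916
x ang 102.10044578697223 z axis [-0.0008 -0.0005 -1.    ]
```

```bash
python3 - <<'E'
from h import *
np.set_printoptions(precision=4,suppress=True)
t=cam("top");s=cam("scene")
for A,B in [((325,243),(350,135)),((70,300),(175,320)),((108,158),(126,147-0)),((228,130),(212,65))]:
  a=(305+A[0]/10-.45,280+A[1]/10-.45);b=(335+B[0]/10-.45,240+B[1]/10-.45)
  X=tri([(t,a),(s,b)]);print(X,proj(t,X)-a,proj(s,X)-b)
E
python3 go.py
```

```text
[0.4936 0.072  0.1215] [0.2658 0.3306] [-0.4651 -0.0896]
[0.4843 0.1175 0.1211] [0.1914 0.2344] [-0.338  -0.0676]
[0.507  0.1097 0.1361] [0.5837 0.7083] [-1.0107 -0.21  ]
[0.5113 0.0883 0.1355] [0.7477 0.917 ] [-1.2905 -0.2658]
t 4.25 tcp [0.3967 0.0847 0.261 ] F [ 0.5502 -0.3113 -0.3834] j [ 0.0122 -0.0235 -0.2793  1.3158 -0.0005 -0.199 ] gap 0.00041565400153594916
x ang 102.10044578697223 z axis [-0.0008 -0.0005 -1.    ]
```

```bash
python3 go.py 0.4702 0.0912 0.16
```

```text
t 4.25 tcp [0.3967 0.0847 0.261 ] F [ 0.5502 -0.3113 -0.3834] j [ 0.0122 -0.0235 -0.2793  1.3158 -0.0005 -0.199 ] gap 0.00041565400153594916
x ang 102.10044578697223 z axis [-0.0008 -0.0005 -1.    ]
rows (sum of shares) [-0.1796  1.4659  2.0196]
```

```bash
python3 -m inch '[[0,0,0,-0.05,0.37,0.5,1],[0,0,0,-0.05,0.37,0.5,1],[0,0,0,-0.04,0.37,0.5,1],[0,0,0,-0.04,0.36,0.5,1],[0,0,0,0,0,0,1],[0,0,0,0,0,0,1]]';python3 go.py 0.4702 0.0912 0.127
python3 - <<'E'
from h import *
a=env.read_camera("top")[195:345,235:395,::-1];b=env.read_camera("scene")[165:315,230:410,::-1]
cv2.imwrite("pics/c1.png",np.hstack([cv2.resize(x,None,fx=2.3,fy=2.3,interpolation=cv2.INTER_CUBIC) for x in (a,b)]))
E
```

```text
clock: 4.85
tcp_pos: [0.4701, 0.0898, 0.161]
orientation: [-0.001, 0.63, 0.777, -0.001]
wrist_force: [-0.0, 0.7, -0.2]
finger_gap: -0.0001
t 4.85 tcp [0.4701 0.0898 0.161 ] F [-0.0375  0.7418 -0.1812] j [ 0.021   0.1649 -0.3232  1.085  -0.0003 -0.1872] gap -8.825767937416357e-05
x ang 101.92589988000239 z axis [-0.0024 -0.0003 -1.    ]
rows (sum of shares) [0.0267 0.0103 0.6803]
```

View pics/c1.png

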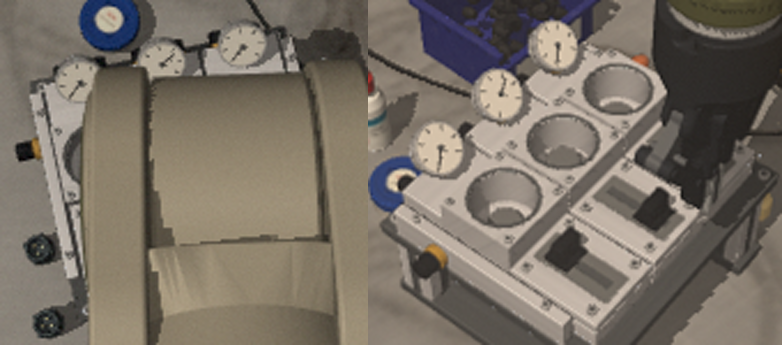

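The scene view shows the fingertips on the operator's side of the middle thumb; the top view is covered by the arm. Next I descend, then push in small steps while watching the force.

```bash
python3 -m inch '[[0,0,0,0.03,0,0.3,1],[0,0,0,0,0,0.3,1],[0,0,0,0,0,0.08,1],[0,0,0,0,0,0,1]]' && python3 -m inch '[[0,0,0,0,0.1,0,1],[0,0,0,0,0.1,0,1],[0,0,0,0,0,0,1],[0,0,0,0,0,0,1]]' && python3 -m inch '[[0,0,0,0,0.1,0,1],[0,0,0,0,0,0,1],[0,0,0,0,0,0,1]]'; python3 go.py
```

```text
clock: 5.35
tcp_pos: [0.4702, 0.0925, 0.1279]
orientation: [0.0, 0.629, 0.778, 0.0]
wrist_force: [0.1, 0.7, 1.2]
finger_gap: 0.0001
clock: 5.75
tcp_pos: [0.4807, 0.0949, 0.1276]
orientation: [0.0, 0.629, 0.778, 0.0]
wrist_force: [1.0, -1.0, 0.7]
finger_gap: 0.0003
clock: 6.05
tcp_pos: [0.4852, 0.0959, 0.1272]
orientation: [-0.0, 0.629, 0.778, -0.0]
wrist_force: [-0.4, 0.7, -0.8]
finger_gap: 0.0002
t 6.05 tcp [0.4852 0.0959 0.1272] F [-0.4099  0.7159 -0.774 ] j [ 0.0328  0.2182 -0.3448  1.0081 -0.0001 -0.1785] gap 0.00018464104045371943
x ang 102.10247148084977 z axis [-0.0003 -0.0001 -1.    ]
```

```bash
python3 -m inch '[[0,0,0,0,0.1,0,1],[0,0,0,0,0.1,0,1],[0,0,0,0,0,0,1]]' && python3 -m inch '[[0,0,0,0,0.1,0,1],[0,0,0,0,0,0,1]]' && python3 -m inch '[[0,0,0,0,0.1,0,1],[0,0,0,0,0,0,1]]'; python3 go.py 0.5127 0.1008 0.1275
python3 - <<'E'
from h import *
b=env.read_camera("scene")[185:285,290:410,::-1]
cv2.imwrite("pics/c2.png",cv2.resize(b,None,fx=5,fy=5,interpolation=cv2.INTER_CUBIC))
E
```

```text
clock: 6.35
tcp_pos: [0.495, 0.0981, 0.1271]
orientation: [-0.0, 0.629, 0.778, -0.0]
wrist_force: [-2.3, 0.4, 1.7]
finger_gap: 0.0
clock: 6.55
tcp_pos: [0.5002, 0.0992, 0.127]
orientation: [-0.0, 0.629, 0.778, -0.0]
wrist_force: [-2.8, 0.5, 0.5]
finger_gap: -0.0001
clock: 6.75
tcp_pos: [0.5052, 0.1003, 0.1271]
orientation: [-0.0, 0.629, 0.778, 0.0]
wrist_force: [-2.6, -0.1, 0.2]
finger_gap: -0.0001
t 6.75 tcp [0.5052 0.1003 0.1271] F [-2.6164 -0.0984  0.1628] j [ 0.0398  0.2551 -0.2963  1.0193  0.0002 -0.1714] gap -5.2796596400343046e-05
x ang 102.10312429643739 z axis [ 0.0001  0.0002 -1.    ]
rows (sum of shares) [-0.0208  0.1486 -0.0087]
```

View pics/c2.png

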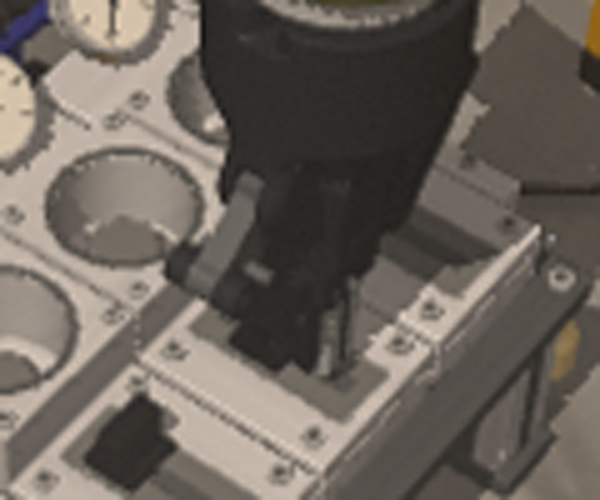

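The thumb at about (265,335) is moving ahead of the fingertip with roughly 3 N of resistance. I'll continue to the stop.

```bash
python3 -m inch '[[0,0,0,0,0.1,0,1],[0,0,0,0,0.04,0,1],[0,0,0,0,0,0,1]]' && python3 -m inch '[[0,0,0,0,0.04,0,1],[0,0,0,0,0,0,1]]' && python3 -m inch '[[0,0,0,0,0.04,0,1],[0,0,0,0,0,0,1]]' ; python3 go.py 0.5127 0.1008 0.1275
```

```text
clock: 7.1
tcp_pos: [0.5119, 0.1017, 0.1271]
orientation: [-0.0, 0.629, 0.778, 0.0]
wrist_force: [-3.1, 0.1, -1.1]
finger_gap: 0.0001
clock: 7.3
tcp_pos: [0.5133, 0.102, 0.1271]
orientation: [-0.0, 0.629, 0.778, -0.0]
wrist_force: [-4.3, -0.4, -1.2]
finger_gap: 0.0003
clock: 7.5
tcp_pos: [0.5134, 0.102, 0.1271]
orientation: [-0.001, 0.629, 0.778, -0.002]
wrist_force: [-10.6, -1.0, 4.3]
finger_gap: 0.0
t 7.5 tcp [0.5134 0.102  0.1271] F [-10.5828  -0.9873   4.3185] j [ 0.0432  0.2736 -0.2712  1.0301 -0.0009 -0.1679] gap 2.8250706027788383e-05
x ang 102.09534285831403 z axis [-0.004  -0.0011 -1.    ]
rows (sum of shares) [-0.0207 -0.0186 -0.0086]
```

It has stopped 67.5 mm before the well, where a shut slide should be. I'll give one more small push to confirm, then retract back and up and look.

```bash
python3 -m inch '[[0,0,0,0,0.04,0,1],[0,0,0,0,0,0,1],[0,0,0,0,0,0,1]]' && python3 -m inch '[[0,0,0,0,-0.3,0,1],[0,0,0,0,-0.3,0,1],[0,0,0,0,0,-0.6,1],[0,0,0,0,0,-0.7,1],[0,0,0,0,-0.2,-0.7,1],[0,0,0,0,0,0,1],[0,0,0,0,0,0,1]]' ; python3 go.py 0.5797 0.1147 0.21
python3 - <<'E'
from h import *
b=env.read_camera("scene")[165:315,230:410,::-1]
cv2.imwrite("pics/c3.png",cv2.resize(b,None,fx=4,fy=4,interpolation=cv2.INTER_CUBIC))
E
```

```text
clock: 7.8
tcp_pos: [0.5136, 0.1021, 0.1271]
orientation: [-0.002, 0.629, 0.778, -0.003]
wrist_force: [-14.0, -3.8, 8.1]
finger_gap: -0.0001
clock: 8.5
tcp_pos: [0.4804, 0.0944, 0.2288]
orientation: [0.002, 0.629, 0.778, 0.002]
wrist_force: [-0.2, -0.1, -0.5]
finger_gap: -0.0
t 8.5 tcp [0.4804 0.0944 0.2288] F [-0.193  -0.1279 -0.5451] j [ 0.03    0.144  -0.1779  1.2432 -0.0001 -0.181 ] gap -2.274479960855515e-05
x ang 102.0892879072753 z axis [ 0.0057  0.0001 -1.    ]
rows (sum of shares) [-0.0189  2.0252  0.3877]
```

View pics/c3.png

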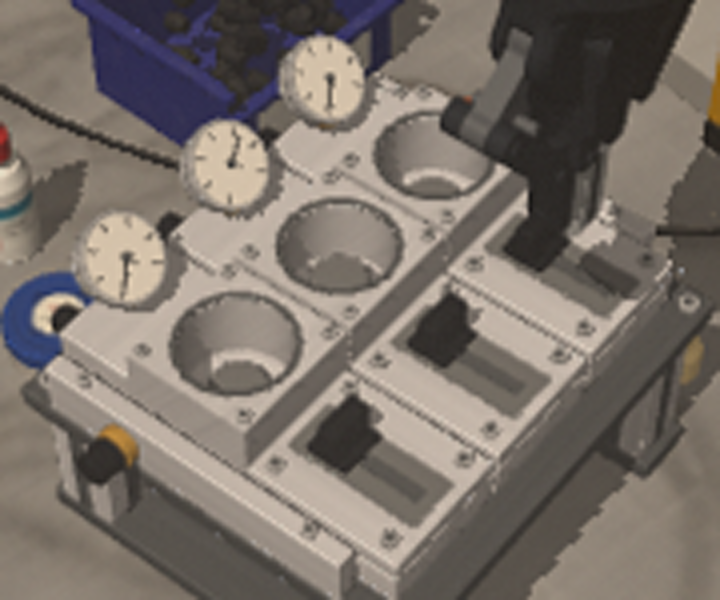

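The middle thumb, at (445,330), now sits in the same position as its shut neighbour at (345,432). The plunger is still up. Next I move over the well.

```bash
python3 -m inch '[[0,0,0,0,0.4,0,1],[0,0,0,0,0.4,0,1],[0,0,0,0,0.4,0,1],[0,0,0,0,0.4,0,1],[0,0,0,-0.02,0.4,0.3,1],[0,0,0,0,0,0.4,1],[0,0,0,0,0,0.3,1],[0,0,0,0,0,0,1],[0,0,0,0,0,0,1]]' ; python3 go.py 0.5797 0.1147 0.155
python3 - <<'E'
from h import *
b=env.read_camera("scene")[165:315,230:410,::-1]
cv2.imwrite("pics/c4.png",cv2.resize(b,None,fx=4,fy=4,interpolation=cv2.INTER_CUBIC))
E
```

```text
clock: 9.45
tcp_pos: [0.576, 0.1143, 0.1762]
orientation: [-0.001, 0.629, 0.778, -0.001]
wrist_force: [-0.6, -0.4, 0.5]
finger_gap: 0.0002
t 9.45 tcp [0.576  0.1143 0.1762] F [-0.6075 -0.4306  0.5444] j [ 0.0594  0.3588 -0.0251  1.1889 -0.0001 -0.1518] gap 0.00015378564020673412
x ang 102.09644009137504 z axis [-0.002  -0.0002 -1.    ]
rows (sum of shares) [-0.0088  0.0757  0.4232]
```

View pics/c4.png

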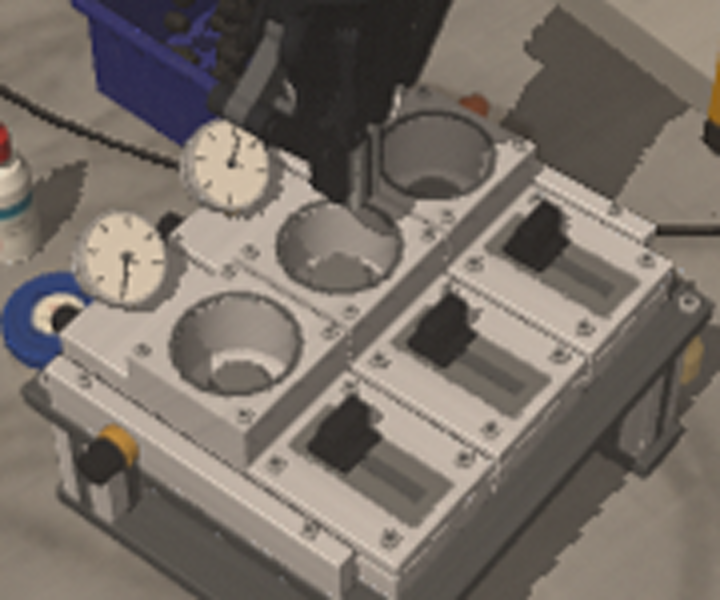

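All three slides look alike now, and the fingertip near (350,200) stands over the middle well. I'll correct by 4 mm and descend into the mouth.

```bash
python3 -m inch '[[0,0,0,0,0.08,0,1],[0,0,0,0,0,0.2,1],[0,0,0,0,0,0.2,1],[0,0,0,0,0,0.1,1],[0,0,0,0,0,0,1],[0,0,0,0,0,0,1]]' ; python3 go.py 0.5797 0.1147 0.130
python3 - <<'E'
from h import *
c=cam("scene");s=env.get_state()
b=env.read_camera("scene")[165:315,230:410,::-1]
cv2.imwrite("pics/c5.png",cv2.resize(b,None,fx=4,fy=4,interpolation=cv2.INTER_CUBIC))
E
```

```text
clock: 10.1
tcp_pos: [0.58, 0.1152, 0.152]
orientation: [-0.0, 0.629, 0.778, -0.0]
wrist_force: [0.6, -0.7, 0.3]
finger_gap: -0.0002
t 10.1 tcp [0.58   0.1152 0.152 ] F [ 0.5572 -0.6909  0.2924] j [ 0.0604  0.3782 -0.0573  1.1359 -0.0001 -0.1507] gap -0.00021721920094917003
x ang 102.09912352882128 z axis [-0.0006 -0.0001 -1.    ]
rows (sum of shares) [-0.0087 -0.0081  0.4406]
```

View pics/c5.png

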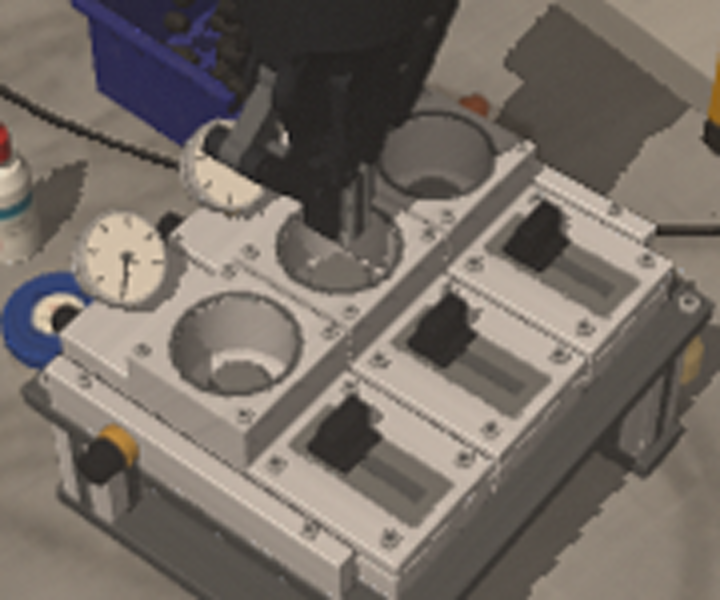

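The tip at (335,240) is centred over the well. I'll go in and press with small steps.

```bash
python3 -m inch '[[0,0,0,0,0,0.2,1],[0,0,0,0,0,0.2,1],[0,0,0,0,0,0,1],[0,0,0,0,0,0,1]]' && python3 -m inch '[[0,0,0,0,0,0.1,1],[0,0,0,0,0,0.05,1],[0,0,0,0,0,0,1]]' && python3 -m inch '[[0,0,0,0,0,0.06,1],[0,0,0,0,0,0,1]]' && python3 -m inch '[[0,0,0,0,0,0.06,1],[0,0,0,0,0,0,1]]'; python3 go.py 0.5797 0.1147 0.1165
```

```text
clock: 10.55
tcp_pos: [0.5797, 0.1152, 0.1316]
orientation: [-0.0, 0.629, 0.778, -0.001]
wrist_force: [0.1, -0.8, -0.4]
finger_gap: -0.0002
clock: 10.85
tcp_pos: [0.58, 0.1152, 0.1244]
orientation: [-0.0, 0.629, 0.778, -0.0]
wrist_force: [-0.5, 0.2, 0.1]
finger_gap: -0.0
clock: 11.05
tcp_pos: [0.5805, 0.1153, 0.122]
orientation: [0.0, 0.629, 0.778, 0.0]
wrist_force: [-0.2, -0.7, 0.7]
finger_gap: 0.0003
clock: 11.25
tcp_pos: [0.5806, 0.1152, 0.1195]
orientation: [0.0, 0.629, 0.778, 0.0]
wrist_force: [-0.6, 0.2, 4.4]
finger_gap: 0.0003
t 11.25 tcp [0.5806 0.1152 0.1195] F [-0.5944  0.1621  4.4209] j [ 0.0604  0.3986 -0.1101  1.061  -0.0001 -0.1507] gap 0.00026623097870011737
x ang 102.0998318581153 z axis [ 0.0011 -0.     -1.    ]
rows (sum of shares) [-0.0071 -0.0191  0.0597]
```

```bash
python3 -m inch '[[0,0,0,0,0,0.05,1],[0,0,0,0,0,0,1]]' && python3 -m inch '[[0,0,0,0,0,0.04,1],[0,0,0,0,0,0,1]]' && python3 -m inch '[[0,0,0,0,0,0.04,1],[0,0,0,0,0,0,1]]'; python3 go.py
```

```text
clock: 11.45
tcp_pos: [0.5805, 0.1153, 0.1171]
orientation: [0.0, 0.629, 0.778, 0.0]
wrist_force: [-1.1, -0.1, 5.2]
finger_gap: -0.0001
clock: 11.65
tcp_pos: [0.5806, 0.1153, 0.116]
orientation: [0.001, 0.629, 0.778, 0.001]
wrist_force: [-2.7, 0.5, 9.4]
finger_gap: 0.0002
clock: 11.85
tcp_pos: [0.5807, 0.1153, 0.1159]
orientation: [0.001, 0.629, 0.778, 0.001]
wrist_force: [-6.3, -0.9, 20.7]
finger_gap: -0.0001
t 11.85 tcp [0.5807 0.1153 0.1159] F [-6.2862 -0.8526 20.7272] j [ 0.0606  0.3998 -0.1176  1.0502 -0.0003 -0.1508] gap -8.255789276503052e-05
x ang 102.1093200039951 z axis [ 0.0032 -0.0001 -1.    ]
```

The plunger is home: z stopped at 0.116 while the force rose to 21 N. I'll retract straight up and check.

```bash
python3 -m inch '[[0,0,0,0,0,0,1],[0,0,0,0,0,0,1],[0,0,0,0,0,-0.2,1],[0,0,0,0,0,-0.4,1],[0,0,0,0,0,-0.6,1],[0,0,0,0,0,-0.7,1],[0,0,0,0,0,-0.7,1],[0,0,0,0,-0.6,0,1],[0,0,0,0,-0.8,0,1],[0,0,0,0,-0.8,0,1],[0,0,0,0,-0.8,0,1],[0,0,0,0,-0.8,0,1]]' && python3 -m inch '[[0,0,0,-0.8,0,0,1],[0,0,0,-0.9,0,0,1],[0,0,0,-0.9,0,0,1],[0,0,0,-0.9,0,0,1],[0,0,0,-0.9,0,0,1],[0,0,0,-0.9,0,0,1],[0,0,0,0,0,0,1],[0,0,0,0,0,0,1]]'; python3 go.py
python3 - <<'E'
from h import *
a=env.read_camera("top")[195:345,235:395,::-1];b=env.read_camera("scene")[165:315,230:410,::-1]
cv2.imwrite("pics/c6.png",np.hstack([cv2.resize(x,None,fx=2.3,fy=2.3,interpolation=cv2.INTER_CUBIC) for x in (a,b)]))
E
```

```text
clock: 13.05
tcp_pos: [0.3929, 0.0752, 0.242]
orientation: [0.0, 0.629, 0.778, -0.0]
wrist_force: [-0.3, 0.1, -0.4]
finger_gap: -0.0
clock: 13.85
tcp_pos: [0.4497, -0.1844, 0.2417]
orientation: [-0.001, 0.63, 0.777, 0.0]
wrist_force: [0.8, 0.4, 0.4]
finger_gap: -0.0001
t 13.85 tcp [ 0.4497 -0.1844  0.2417] F [0.775  0.4113 0.3764] j [-0.5547  0.1389 -0.1522  1.2811  0.0002 -0.7635] gap -0.00010707890646354022
x ang 101.96329319200791 z axis [-0.0011  0.0009 -1.    ]
```

View pics/c6.png

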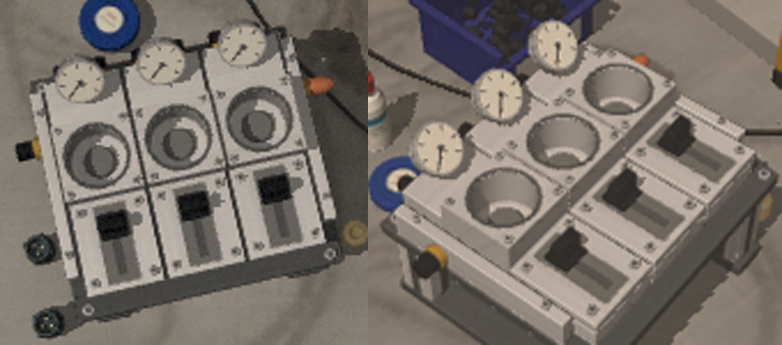

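All three stations look alike: slides shut, caps sunk, needles at lower left. The loose parts haven't moved and the robot is touching nothing.

```bash
python3 -c "
from workcell import env
print(env.hand_in())"
```

```text
the job is handed in; nothing more can be done
None
```

The middle station was the live one, and it is now shut off and bled; the job was handed in at about 14 s. hand_in gives no verdict, and I could not read the joint values, so the checks below are from force, position and pictures.

- **Slide:** with the gripper closed, I pushed the slide away from me to its stop. The tip stopped moving about 67 mm before the well centre, where a shut slide puts it, and the force rose from about 3 N to 14 N.
- **Plunger:** I then pressed the plunger down in its well. It bottomed at z = 0.116, against about 0.1165 expected for fully home, with the force reaching 21 N.
- **Final pictures:** all three thumbs are in the shut position, all three caps are sunk, and all three needles are at the zero mark. The other two stations and the loose parts look unmoved, and the arm is clear with no contact force.

One measurement disagreed with the text. The live thumb first appeared about 77 mm before the well, where the text gives 82 mm for fully open. That is either picture error or a slide that was not fully open, and it made no difference to the result. The wrist camera view was mostly blocked by the gripper, so I measured from the top and scene cameras.

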